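# Make up the night kit and the outing kit on a nursery nightstand

## Robot

A 6-joint arm with a two-finger parallel gripper is mounted at the origin on the work surface. World frame = base frame: x ahead of the robot, y to its left, z up, the work surface at z = 0. Lengths are in m, angles in degrees, forces in N, time in s.
With the tool pointing down it reaches from about 0.375 to 0.9 m from the base axis. Payload 3.1 kg.
Tool frame: the origin (TCP) lies at the very end of the fingers, on their centre line; the grasp point (between the pads) lies 19 mm behind it; z points along the fingers, y is the direction in which the jaws open and shut (so a half turn about z gives the same grasp; the last joint's range is limited). The gripper opens to 87 mm and grips with 3 to 60 N. Pads are 19 mm wide; open, the fingers measure 117 mm over their backs; the gripper's body (75 mm by 190 mm) begins 51 mm behind the grasp point.
Start: joints at [-85.915, 30.224, 82.088, -0, 67.689, -10.227], TCP at [0.155, -0.606, 0.223] pointing down, gripper open.
Joint ranges: [-176.69, 176.69], [-43.24, 126.21], [12.49, 139.97], [-82, 262], [0, 151.66], [-163.58, 163.58]. Speed limits (degrees/s): [159.86, 159.86, 180, 180, 180, 180].

## Interface

Orientations are given as a 3x3 rotation matrix whose columns are the frame's x, y, z axes.
In Python, from rig import readout, capture, camera_model, bot, spot_in, regions_of gives the robot as it stands.
- The arm moves only by the tool send_rows, never from a script. Its argument "moves" is a list that holds one entry, the list of rows, each a list of 7 numbers: the turn, a rotation vector about the tool's x, y, z in degrees, then the shift along the tool's x, y, z in cm, then the opening, from -1 (shut) to 1 (fully open). A call has exactly 5 rows; each row shifts and turns the commanded pose from where the row before left it, along the tool's axes as they then stand; what a row does not reach is not made up. A row lasts 1/10 s, in which the tool goes at most 50 mm and 8.59 degrees, less where a joint would pass 70% of its speed; a pose out of reach is approached as far as the arm can. A call with a gripper value outside its range is refused whole. The fingers move at their own pace and stop on an object; the grip force is fixed at half the most. Time passes only in rows, so rows that do not move let the fingers close, or fill a call up. It gives the time, the measured TCP pose, the force and the opening at its end, in the units of the state.
- readout.read_state(): the state, without advancing time (a new reading comes with each control period).
- capture(name): name is "side" or "top"; returns the picture (400x640x3 uint8, blue, green, red); there is no depth.
- camera_model(name): a dict with "camera_matrix" (3x3 intrinsics, pixels), "k1" (the pictures are not rectified: a ray, as slopes to the right and down, at radius r is drawn at 1 + k1 r^2 times it, then the intrinsics apply), "pose" (4x4, takes a point from camera to world coordinates). Camera axes: x right, y up, looking along -z (the intrinsics and any distortion apply to the point x, -y, -z); pixel columns grow to the right and rows downward; lengths in m; the calibration is good to about 2 mm. A picture is of the moment at which its call begins. camera_model takes no time and is no camera call.
- bot.hand_in(): hands the job in, once; it reports no verdict.
Trained networks look in the newest picture that a camera, given by its name, has taken for a name from the list of things; names that differ only in an ending like _2 or _b are one class to them, and where a whole thing is asked for, a point or a joint stands for the part that bears it (a point fixed in the world has none). Each returns a list of dicts, best first, with "p" (0 to 1); they miss things now and then, are a little off and sometimes report something else, mostly with a low value. They report only what shows in the picture. A call takes as long as a camera call.
- spot_in(camera, thing): "location" ([x, y, z] in m, in world coordinates, good to about 4 mm: the middle of the surface that is visible of it).
- regions_of(camera, thing): "mask" (400x640 bool, what is visible of it).
The state is a dict: "time_s": time; "joint_positions": joint angles; "qvel": joint speeds; "tau": joint torques, N m; "position": TCP position; "tcp_rot": TCP orientation; "force": force on the tool from outside, world axes, zero at the start; "moment": the same for the moment, N m; "opening": opening from 0.0 (shut) to 1.0 (fully open).
Only numpy, scipy, OpenCV 4.12 (cv2) and the standard library are available. Lean on these libraries where they do the work, as an engineer would, in place of code of your own. Each camera call takes 0.05 s, during which the arm holds its last target. There are 200 camera calls.

## Task

Make up two kits from the things on the nightstand. The night kit, in the clear tray with the blue end, is the white-capped feeding bottle, standing upright in the compartment beside the blue end and set down gently, with the beech teething block lying flat in the other compartment; the outing kit, in the tray with the green end, is the yellow rattle in the compartment beside the green end and the white comb in the other, both lying flat and lengthwise. Put each thing in the middle of its compartment, let go of it, and leave the red-capped bottle, the red rattle and the lidded dish where they are.

Things in the scene. Friction and masses are not known exactly. Their poses are not given: they have to be found in the camera images.
- tray_blue: Clear two-compartment tray with a solid blue end, fixed in place, 93 (x) x 272 (y) mm. Origin: underside, middle of the divider; z up. Compartments 85 (x) x 125 (y) mm inside, centred at x = 0, y = +64.5 mm (beside the blue end) and y = -64.5 mm (plain end). Top of floor z = 3 mm; walls and divider 4 mm thick, tops z = 16 mm; blue end at y = 127 to 141 mm, top z = 18 mm.
- tray_green: Clear two-compartment tray with a solid green end, fixed in place, 93 (x) x 272 (y) mm. Origin: underside, middle of the divider; z up. Compartments 85 (x) x 125 (y) mm inside, centred at x = 0, y = +64.5 mm (beside the green end) and y = -64.5 mm (plain end). Top of floor z = 3 mm; walls and divider 4 mm thick, tops z = 16 mm; green end at y = 127 to 141 mm, top z = 18 mm.
- bottle_white: Glass feeding bottle with a white cap, standing upright: body 50 mm diameter, straight from the base up to z = 74 mm, whole height 115 mm (cap 46 mm diameter from z = 84 mm). Origin: centre of the underside; z up. About 0.16 kg. Belongs in the blue-ended tray.
- block: Beech teething block lying flat: a rounded wooden block 40 (x) x 60 (y) x 32 (z) mm with a ring mark on top, about 55 g. Origin: centre of the underside; z up. Belongs in the blue-ended tray.
- rattle_yellow: Yellow plastic baby rattle lying flat on the nightstand: a dumb-bell 110 mm long along its y, with two rounded-cube heads (32 mm) and a round handle 18 mm thick between them (46 mm free length), handle axis 16 mm up. Origin: underside, mid-length. z up, 32 mm high. About 45 g. Belongs in the green-ended tray.
- comb: White plastic baby comb lying flat: 26 (x) x 105 (y) x 10 (z) mm, solid enough to be gripped across its 26 mm width, about 25 g. Origin: centre of the underside; y along its length, z up. Belongs in the green-ended tray.
- bottle_red: Glass feeding bottle with a red cap, standing upright: body 50 mm diameter, straight from the base up to z = 74 mm, whole height 115 mm (cap 46 mm diameter from z = 84 mm). Origin: centre of the underside; z up. Stays where it is.
- rattle_red: Red plastic baby rattle lying flat on the nightstand: a dumb-bell 110 mm long along its y, with two rounded-cube heads (32 mm) and a round handle 18 mm thick between them (46 mm free length), handle axis 16 mm up. Origin: underside, mid-length. z up, 32 mm high. Stays where it is.
- dish: Small lidded ceramic dish, white with a blue lid and a ball knob, 72 mm diameter, 53 mm high. Origin: centre of the underside; z up. Stays where it is.

How it is judged:
By the outcome, as a careful person would: the job done as asked, in the order asked, and still so for the second after the job is handed in, with the robot touching nothing.
It also fails if it takes over 120 s, if anything falls off the work surface, if the arm or the gripper's body presses on something with over 40 N, if the wrist force passes 120 N, or if a joint passes its speed limit or range.

## Working session

There is one attempt and no reset: what is moved stays moved. The work goes in short steps, Python scripts to look and compute and a tool call to move; the robot and the scene stay as the last step left them, time stands still between calls to the robot, and variables do not carry over. Pictures are saved under pics/ and viewed, about 12 in all and at most 16, crops included, and the job is handed in when it is done.

Besides the shell and the picture viewer there is one more tool, called by a JSON object that holds its "name" and its "arguments". send_rows: Moves the arm, as the interface text tells. Its arguments: {"type":"object","properties":{"moves":{"type":"array","items":{"type":"array","items":{"type":"array","items":{"type":"number"}}}}},"required":["moves"]}

```bash
ls; mkdir -p pics; python3 - <<'E'
from rig import *
import cv2,numpy as np
s=readout.read_state()
print(s['time_s'],s['position'],np.round(s['tcp_rot'],3).tolist(),s['opening'])
for c in('top','side'):
    cv2.imwrite(f'pics/{c}0.png',capture(c))
    m=camera_model(c);print(c,m['camera_matrix'],m['k1'],np.round(m['pose'],3).tolist())
    for n in 'tray_blue tray_green bottle_white block rattle_yellow comb bottle_red rattle_red dish'.split():
        print(n,[(round(d['p'],2),np.round(d['location'],3).tolist()) for d in spot_in(c,n)][:3])
print(readout.read_state()['time_s'])
E
```

```text
pics
0.0 [ 0.15448144 -0.6048724   0.22157274] [[0.969, 0.247, -0.0], [0.247, -0.969, 0.002], [0.0, -0.002, -1.0]] 1.0009629396552453
top [[419.34505945   0.         315.23776106]
 [  0.         419.34505945 202.30508258]
 [  0.           0.           1.        ]] -0.07755767492933212 [[0.002, 0.999, -0.05, 0.473], [-1.0, 0.001, -0.015, -0.014], [-0.015, 0.05, 0.999, 1.028], [0.0, 0.0, 0.0, 1.0]]
tray_blue [(0.93, [0.444, -0.157, 0.007])]
tray_green [(0.78, [0.445, 0.164, 0.001]), (0.3, [0.63, -0.127, 0.038])]
bottle_white []
block [(0.85, [0.626, -0.257, 0.034])]
rattle_yellow [(0.72, [0.635, 0.251, 0.026])]
comb [(0.95, [0.658, 0.128, 0.01])]
bottle_red [(0.6, [0.453, -0.362, 0.096])]
rattle_red [(0.91, [0.65, 0.005, 0.03])]
dish [(0.67, [0.424, 0.356, 0.099]), (0.63, [0.627, -0.126, 0.04])]
side [[460.91170082   0.         324.95215397]
 [  0.         460.91170082 197.07911733]
 [  0.           0.           1.        ]] -0.13384136753665585 [[-0.976, 0.134, -0.173, 0.349], [-0.219, -0.638, 0.738, 0.854], [-0.012, 0.758, 0.652, 0.775], [0.0, 0.0, 0.0, 1.0]]
tray_blue [(0.9, [0.451, -0.14, 0.005])]
tray_green [(0.61, [0.453, 0.17, 0.01])]
bottle_white [(0.69, [0.415, 0.388, 0.074])]
block [(0.7, [0.63, -0.249, 0.03])]
rattle_yellow [(0.92, [0.634, 0.262, 0.021])]
comb [(0.7, [0.66, 0.136, 0.011]), (0.21, [0.629, -0.246, 0.031])]
bottle_red [(0.68, [0.459, -0.355, 0.063])]
rattle_red [(0.71, [0.449, -0.14, 0.005]), (0.59, [0.65, 0.019, 0.028])]
dish [(0.9, [0.628, -0.111, 0.033])]
1.0
```

View pics/top0.png

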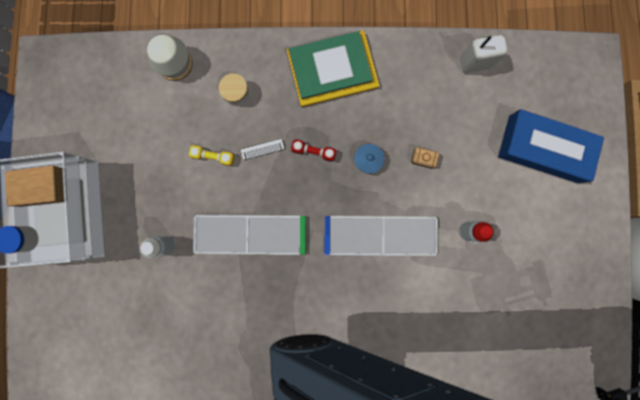

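View pics/side0.png

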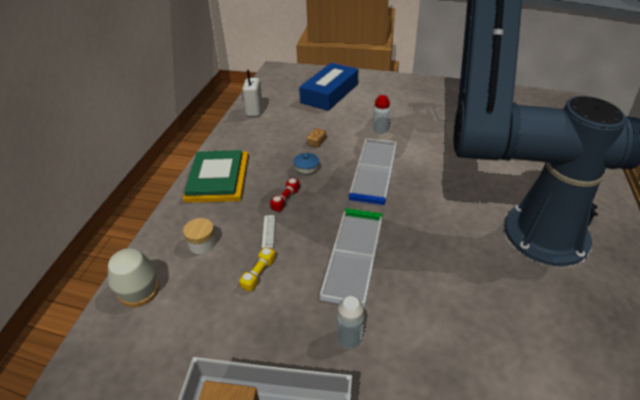

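The top view shows the green tray at u 193–307 with its green end at u≈303. The blue tray is at u 324–438 with its blue end at u≈327. The white bottle is at (151,247), yellow rattle (212,156), comb (263,149) and block (426,157). The red bottle is at (483,231). The side view agrees with this.

Next I'll measure the objects precisely from masks.

```bash
cat > h.py <<'E'
from rig import *
import cv2,numpy as np
def rays(c,uv):
    m=camera_model(c);K=np.array(m['camera_matrix']);P=np.array(m['pose'])
    d=cv2.undistortPoints(np.array(uv,float).reshape(-1,1,2),K,np.array([m['k1'],0,0,0])).reshape(-1,2)
    return P[:3,3],np.c_[d[:,0],-d[:,1],-np.ones(len(d))]@P[:3,:3].T
def plane(c,uv,z):
    o,r=rays(c,uv);return (o+r*((z-o[2])/r[:,2])[:,None])[:,:2]
def proj(c,X):
    m=camera_model(c);K=np.array(m['camera_matrix']);P=np.array(m['pose'])
    p=(np.array(X,float).reshape(-1,3)-P[:3,3])@P[:3,:3]
    q=np.c_[p[:,0],-p[:,1]]/-p[:,2:]; q=q*(1+m['k1']*(q**2).sum(1,keepdims=True))
    return q@K[:2,:2].T+K[:2,2]
def rect(c,mask,z):
    cs=max(cv2.findContours(mask.astype(np.uint8),0,cv2.CHAIN_APPROX_NONE)[0],key=cv2.contourArea)
    w=plane(c,cs.reshape(-1,2),z)
    (cx,cy),(a,b),t=cv2.minAreaRect((w*1000).astype(np.float32))
    if a<b: t+=90;a,b=b,a
    return cx,cy,a,b,(t+90)%180-90   # long-axis angle from world x
E
python3 - <<'E'
from h import *
Z=dict(tray_blue=.012,tray_green=.012,block=.03,rattle_yellow=.02,comb=.01,bottle_white=.1,bottle_red=.1)
for c in('top','side'):
    img=capture(c)
    for n,z in Z.items():
        for d in regions_of(c,n)[:2]:
            print(c,n,round(d['p'],2),d['mask'].sum(),np.round(rect(c,d['mask'],z),1))
    if c=='top': T=img
# tray colour ends and crops
a=cv2.resize(T[200:270,130:450],None,fx=2.5,fy=2.5,interpolation=cv2.INTER_CUBIC)
b=cv2.resize(T[130:190,180:450],(800,178),interpolation=cv2.INTER_CUBIC)
cv2.imwrite('pics/c1.png',np.vstack([a,b]))
E
```

```text
top tray_blue 0.71 4179 [ 443.7 -157.8  272.1   93.1   89.2]
top tray_green 0.84 4300 [445.9 162.9 274.8  93.3  89.4]
top block 0.73 467 [ 630.8 -261.5   64.8   44.2   76.1]
top rattle_yellow 0.73 432 [654.7 131.3 103.3  27.6 -72.9]
top rattle_yellow 0.65 522 [639.2 256.3 114.3  35.2  77.4]
top comb 0.77 373 [655.8 133.1 103.1  26.  -74.2]
top bottle_white 0.58 689 [420.4 355.2  78.6  51.5 -89.3]
top bottle_red 0.76 609 [ 456.5 -357.3   77.    44.4   89.8]
side tray_blue 0.88 2251 [ 448.  -153.9  292.2   94.9   89.6]
side tray_green 0.78 3947 [450.  160.4 287.8  96.5 -89.9]
side block 0.5 289 [ 632.7 -244.1   95.4   55.8  -78.4]
side rattle_yellow 0.71 644 [640.9 256.1 124.7  41.3  79.8]
side comb 0.63 340 [656.2 134.2 104.1  26.4 -75. ]
side bottle_white 0.61 1255 [416.  399.1 105.2  47.  -80.7]
side bottle_red 0.94 625 [ 452.7 -309.2  222.2   51.3  -83.7]
```

View pics/c1.png

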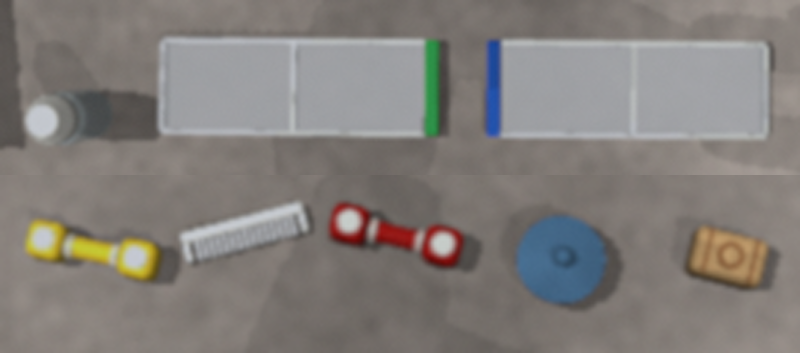

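The crop shows the tray ends, both dividers and the bottle cap (crop 43,120) clearly. I'll locate these pixels in world coordinates.

```bash
python3 - <<'E'
from h import *
P=lambda u,v:(130+u/2.5,200+v/2.5)
f=lambda n,l,z:print(n,np.round(plane('top',[P(*p) for p in l],z)*1000,1).tolist())
f('blue out,div,end',[(487,88),(633,88),(769,88)],.016)
f('green out,div,end',[(440,88),(293,88),(160,88)],.016)
f('blue sides',[(560,41),(560,136),(700,42),(700,137)],.016)
f('green sides',[(360,39),(360,135),(220,39),(220,135)],.016)
f('cap',[(43,120)],.115)
# bottle: template fit of white cap in side by threshold
im=capture('side')
cv2.imwrite('pics/s1.png',cv2.resize(im[270:360,300:400],None,fx=6,fy=6,interpolation=cv2.INTER_CUBIC))
for x,y in[(.42,.378),(.418,.372),(.42,.384)]:
    print(x,y,np.round((proj('side',[[x,y,.115],[x,y,.084],[x,y,0]])-[300,270])*6).tolist())
t=capture('top'); 
w=(t[235:262,135:165].min(2)>165); v,u=np.nonzero(w); print(w.sum(), u.mean()+135, v.mean()+235, plane('top',[[u.mean()+135,v.mean()+235]],.115))
E
```

```text
blue out,div,end [[445.0, -21.8], [445.1, -162.3], [445.0, -294.1]]
green out,div,end [[444.9, 23.5], [444.4, 165.8], [443.8, 296.4]]
blue sides [[490.3, -92.1], [399.0, -92.0], [489.4, -227.4], [398.0, -226.8]]
green sides [[492.0, 101.0], [399.4, 100.5], [491.7, 237.8], [398.6, 236.8]]
cap [[417.7, 371.3]]
0.42 0.378 [[297.0, 211.0], [295.0, 273.0], [288.0, 425.0]]
0.418 0.372 [[308.0, 195.0], [305.0, 257.0], [298.0, 410.0]]
0.42 0.384 [[293.0, 227.0], [291.0, 289.0], [284.0, 441.0]]
132 146.20454545454547 247.92424242424244 [[0.41789131 0.37362189]]
```

View pics/s1.png

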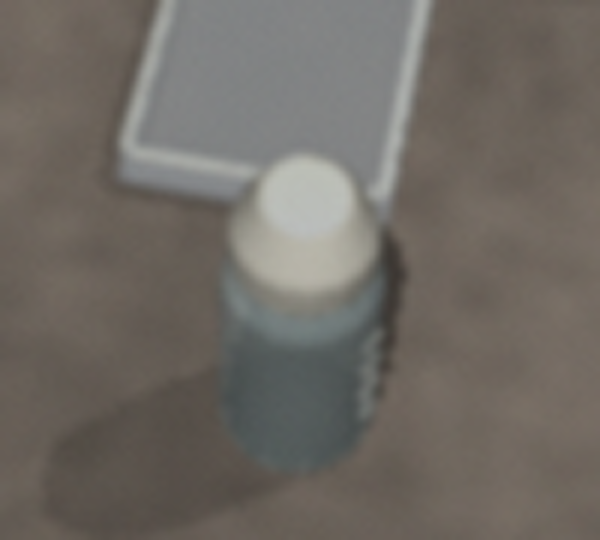

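{"name": "send_rows", "arguments": {"moves": [[[0,0,-8.5,4,2,0,1],[0,0,-8.5,4,2,0,1],[0,0,-8.5,4,2,0,1],[0,0,-8.5,4,2,0,1],[0,0,-8.5,4,2,0,1]]]}}

```text
time_s: 2.4
position: [0.3743, -0.5878, 0.2224]
tcp_rot: [[0.543, 0.84, 0.0], [0.84, -0.543, -0.001], [-0.001, 0.001, -1.0]]
force: [0.2, -0.2, -0.4]
opening: 0.999
```

The side crop shows the cap is a cone (top centre ~(307,197)), so I'll grip the straight body from above with the TCP at z≈0.05. The bottle is at about (0.418, 0.373).

{"name": "send_rows", "arguments": {"moves": [[[0,0,-8.2,4.8,-0.8,0,1],[0,0,-8.2,4.8,0,0,1],[0,0,-8.2,4.8,0.6,0,1],[0,0,-8.2,4.6,1.3,0,1],[0,0,0,4.5,2,0,1]]]}}

```text
time_s: 2.9
position: [0.4726, -0.3652, 0.2226]
tcp_rot: [[0.005, 1.0, 0.0], [1.0, -0.005, -0.0], [-0.0, 0.0, -1.0]]
force: [0.4, 0.6, 0.4]
opening: 1.002
```

{"name": "send_rows", "arguments": {"moves": [[[0,0,0,4.8,0,0,1],[0,0,0,4.8,0,0,1],[0,0,0,4.8,0,0,1],[0,0,0,4.8,0,0,1],[0,0,0,4.8,0,0,1]]]}}

```text
time_s: 3.4
position: [0.4735, -0.125, 0.2228]
tcp_rot: [[0.007, 1.0, 0.001], [1.0, -0.007, -0.0], [-0.0, 0.001, -1.0]]
force: [1.1, 0.1, -0.6]
opening: 1.0
```

{"name": "send_rows", "arguments": {"moves": [[[0,0,0,4.8,0,0,1],[0,0,0,4.8,0,0,1],[0,0,0,4.8,0,0,1],[0,0,0,4.8,0,0,1],[0,0,0,4.8,0,0,1]]]}}

```text
time_s: 3.9
position: [0.4752, 0.1151, 0.2229]
tcp_rot: [[0.007, 1.0, 0.001], [1.0, -0.007, -0.0], [-0.0, 0.001, -1.0]]
force: [1.6, -0.6, -0.4]
opening: 0.999
```

{"name": "send_rows", "arguments": {"moves": [[[0,0,0,4.9,-1.2,0,1],[0,0,0,4.9,-1.2,0,1],[0,0,0,4.9,-1.2,0,1],[0,0,0,4.9,-1.2,0,1],[0,0,0,4.9,-1.2,0,1]]]}}

```text
time_s: 4.4
position: [0.4167, 0.3585, 0.2228]
tcp_rot: [[0.007, 1.0, 0.001], [1.0, -0.007, 0.0], [0.0, 0.001, -1.0]]
force: [0.7, 0.2, 0.2]
opening: 1.001
```

{"name": "send_rows", "arguments": {"moves": [[[0,0,0,1.1,0,0,1],[0,0,0,0,0,2.0,1],[0,0,0,0,0,2.0,1],[0,0,0,0,0,1.5,1],[0,0,0,0,0,0,1]]]}}

```text
time_s: 4.9
position: [0.4163, 0.366, 0.1656]
tcp_rot: [[0.007, 1.0, -0.004], [1.0, -0.007, -0.003], [-0.003, -0.004, -1.0]]
force: [0.6, 0.0, 0.7]
opening: 1.0
```

```bash
python3 - <<'E'
from h import *
s=readout.read_state();print(s['time_s'],s['position'],np.round(s['tcp_rot'],3).tolist(),s['joint_positions'])
a=capture('side')[200:360,260:440];b=capture('top')[190:300,80:230]
cv2.imwrite('pics/g1.png',np.hstack([cv2.resize(a,(440,400)),cv2.resize(b,(360,400))]))
print(proj('top',[s['position']]),proj('side',[s['position']]))
E
```

```text
4.9 [0.41629774 0.36599654 0.16556526] [[0.007, 1.0, -0.004], [1.0, -0.007, -0.003], [-0.003, -0.004, -1.0]] [ 2.97808180e+01  2.92219693e+01  9.53782021e+01 -2.45577275e-02
  5.56973970e+01  3.02002389e+01]
[[139.76355029 250.09211325]] [[353.75936163 281.72579364]]
```

View pics/g1.png

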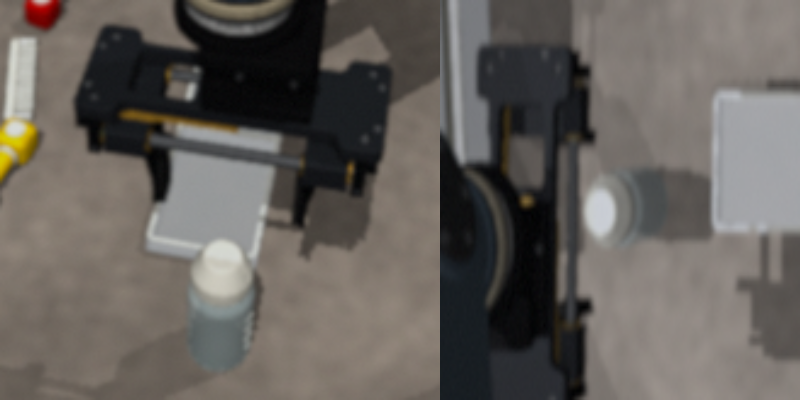

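The side crop shows the fingertips at about (160,200) and (300,225), straddling the projected TCP, with the bottle cap at (220,255). The calibration is consistent. I'll correct by 7 mm in y and descend.

{"name": "send_rows", "arguments": {"moves": [[[0,0,0,0.7,0.2,0,1],[0,0,0,0,0,2,1],[0,0,0,0,0,2,1],[0,0,0,0,0,2,1],[0,0,0,0,0,0,1]]]}}

```text
time_s: 5.5
position: [0.4188, 0.374, 0.1063]
tcp_rot: [[0.007, 1.0, -0.003], [1.0, -0.007, -0.002], [-0.002, -0.003, -1.0]]
force: [-0.9, -0.4, -0.1]
opening: 1.002
```

{"name": "send_rows", "arguments": {"moves": [[[0,0,0,0,0,1.5,1],[0,0,0,0,0,1.5,1],[0,0,0,0,0,1.2,1],[0,0,0,0,0,1.0,1],[0,0,0,0,0,0,1]]]}}

```text
time_s: 6.0
position: [0.4192, 0.3742, 0.0549]
tcp_rot: [[0.007, 1.0, -0.001], [1.0, -0.007, -0.001], [-0.001, -0.001, -1.0]]
force: [-0.8, -0.8, 0.6]
opening: 1.005
```

{"name": "send_rows", "arguments": {"moves": [[[0,0,0,0,0,0.4,1],[0,0,0,0,0,0,0.3],[0,0,0,0,0,0,0.25],[0,0,0,0,0,0,0.1],[0,0,0,0,0,0,-1]]]}}

```text
time_s: 6.5
position: [0.4197, 0.3745, 0.0518]
tcp_rot: [[0.007, 1.0, 0.0], [1.0, -0.007, 0.0], [0.0, 0.0, -1.0]]
force: [1.1, -1.4, -0.1]
opening: 0.725
```

{"name": "send_rows", "arguments": {"moves": [[[0,0,0,0,0,0,-1],[0,0,0,0,0,0,-1],[0,0,0,0,0,0,-1],[0,0,0,0,0,0,-1],[0,0,0,0,0,0,-1]]]}}

```text
time_s: 7.0
position: [0.4195, 0.3744, 0.0517]
tcp_rot: [[0.007, 1.0, -0.0], [1.0, -0.007, 0.0], [0.0, -0.0, -1.0]]
force: [-1.0, -0.3, 1.6]
opening: 0.568
```

{"name": "send_rows", "arguments": {"moves": [[[0,0,0,0,0,-0.5,-1],[0,0,0,0,0,-1,-1],[0,0,0,0,0,-1,-1],[0,0,0,0,0,-1,-1],[0,0,0,0,0,0,-1]]]}}

```text
time_s: 7.5
position: [0.4207, 0.3752, 0.0885]
tcp_rot: [[0.007, 1.0, 0.003], [1.0, -0.007, 0.002], [0.002, 0.003, -1.0]]
force: [0.9, -0.5, -2.2]
opening: 0.566
```

{"name": "send_rows", "arguments": {"moves": [[[0,0,0,-1,0,-2,-1],[0,0,0,-2.5,0.2,-2,-1],[0,0,0,-4,0.3,-1,-1],[0,0,0,-4.5,0.3,0,-1],[0,0,0,-4.5,0.3,0,-1]]]}}

```text
time_s: 8.0
position: [0.4296, 0.2082, 0.1372]
tcp_rot: [[0.005, 1.0, 0.002], [1.0, -0.005, 0.0], [0.0, 0.002, -1.0]]
force: [0.1, -0.3, -1.1]
opening: 0.566
```

{"name": "send_rows", "arguments": {"moves": [[[0,0,0,-4.5,0.3,0,-1],[0,0,0,-4.5,0.3,0,-1],[0,0,0,-4.5,0.3,0,-1],[0,0,0,-4.5,0.3,0,-1],[0,0,0,-4.5,0.1,0,-1]]]}}

```text
time_s: 8.5
position: [0.4412, -0.0177, 0.1368]
tcp_rot: [[0.007, 1.0, 0.001], [1.0, -0.007, -0.0], [-0.0, 0.001, -1.0]]
force: [1.4, 0.0, -1.8]
opening: 0.565
```

{"name": "send_rows", "arguments": {"moves": [[[0,0,0,-3.5,0,0,-1],[0,0,0,-2.5,0,0,-1],[0,0,0,-1.5,0,0,-1],[0,0,0,-0.5,0,0,-1],[0,0,0,0,0,0,-1]]]}}

```text
time_s: 9.0
position: [0.4403, -0.0961, 0.1366]
tcp_rot: [[0.008, 1.0, 0.0], [1.0, -0.008, 0.0], [0.0, 0.0, -1.0]]
force: [-0.0, -0.4, -1.4]
opening: 0.564
```

{"name": "send_rows", "arguments": {"moves": [[[0,0,0,-0.2,0.4,1.5,-1],[0,0,0,0,0,2,-1],[0,0,0,0,0,2,-1],[0,0,0,0,0,1.5,-1],[0,0,0,0,0,0,-1]]]}}

```text
time_s: 9.5
position: [0.4429, -0.0959, 0.0651]
tcp_rot: [[0.005, 1.0, -0.004], [1.0, -0.005, 0.002], [0.002, -0.004, -1.0]]
force: [-0.6, 1.3, -2.0]
opening: 0.565
```

```bash
python3 - <<'E'
from h import *
s=readout.read_state();print(s['time_s'],s['position'],s['force'])
a=capture('side')[130:240,310:440]
cv2.imwrite('pics/g2.png',cv2.resize(a,(709,600)))
E
```

```text
9.5 [ 0.44293539 -0.09592241  0.06514554] [-0.5767987   1.29547422 -2.02124478]
```

View pics/g2.png

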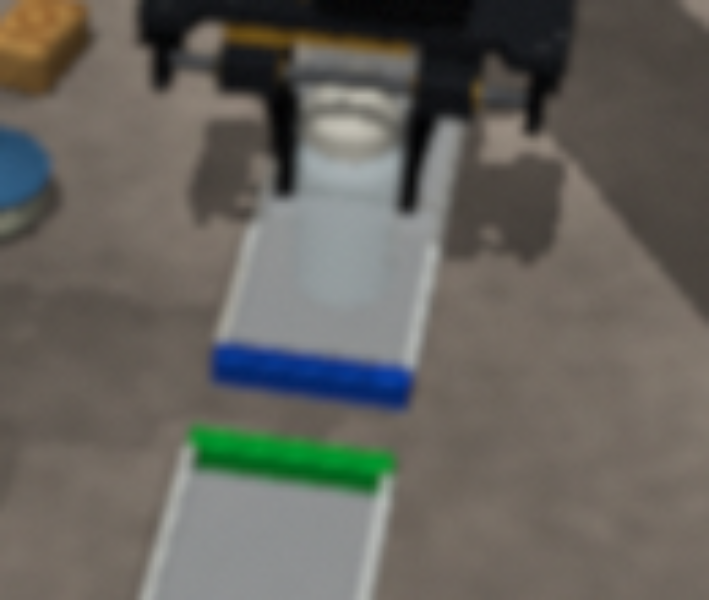

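The bottle hangs upright over the blue-end compartment, with its base near (340,290). I'll lower it gently.

{"name": "send_rows", "arguments": {"moves": [[[0,0,0,-0.2,0.1,0.3,-1],[0,0,0,0,0,0.2,-1],[0,0,0,0,0,0.2,-1],[0,0,0,0,0,0.1,-1],[0,0,0,0,0,0,-1]]]}}

```text
time_s: 10.05
position: [0.4453, -0.0998, 0.0587]
tcp_rot: [[0.007, 1.0, 0.0], [1.0, -0.007, -0.0], [-0.0, 0.0, -1.0]]
force: [-0.5, -0.2, -1.9]
opening: 0.565
```

{"name": "send_rows", "arguments": {"moves": [[[0,0,0,0,0,0.05,-1],[0,0,0,0,0,0.05,-1],[0,0,0,0,0,0.05,-1],[0,0,0,0,0,0.05,-1],[0,0,0,0,0,0,-1]]]}}

```text
time_s: 10.55
position: [0.4453, -0.0998, 0.0565]
tcp_rot: [[0.007, 1.0, -0.0], [1.0, -0.007, 0.0], [0.0, -0.0, -1.0]]
force: [-0.6, 0.6, -2.1]
opening: 0.564
```

{"name": "send_rows", "arguments": {"moves": [[[0,0,0,0.15,0,0.05,-1],[0,0,0,0,0,0.05,-1],[0,0,0,0,0,0.03,-1],[0,0,0,0,0,0.03,-1],[0,0,0,0,0,0,-1]]]}}

```text
time_s: 11.05
position: [0.4453, -0.0983, 0.0549]
tcp_rot: [[0.007, 1.0, -0.0], [1.0, -0.007, 0.0], [0.0, -0.0, -1.0]]
force: [-0.2, -1.3, -1.4]
opening: 0.565
```

{"name": "send_rows", "arguments": {"moves": [[[0,0,0,0,0,0.02,-1],[0,0,0,0,0,0.02,-1],[0,0,0,0,0,0,-1],[0,0,0,0,0,0,-1],[0,0,0,0,0,0,-1]]]}}

```text
time_s: 11.55
position: [0.4453, -0.0983, 0.0546]
tcp_rot: [[0.007, 1.0, 0.0], [1.0, -0.007, -0.0], [-0.0, 0.0, -1.0]]
force: [-0.5, -0.1, 0.5]
opening: 0.566
```

The load has come off (−1.9 → +0.5 N), so the bottle has touched down. I'll release and rise.

{"name": "send_rows", "arguments": {"moves": [[[0,0,0,0,0,0,0.2],[0,0,0,0,0,0,0.3],[0,0,0,0,0,0,0.5],[0,0,0,0,0,0,0.7],[0,0,0,0,0,0,0.7]]]}}

```text
time_s: 12.05
position: [0.4454, -0.0983, 0.0545]
tcp_rot: [[0.007, 1.0, 0.0], [1.0, -0.007, -0.0], [-0.0, 0.0, -1.0]]
force: [0.0, 0.8, -0.2]
opening: 0.815
```

{"name": "send_rows", "arguments": {"moves": [[[0,0,0,0,0,-1,0.7],[0,0,0,0,0,-2,0.7],[0,0,0,0,0,-3,0.7],[0,0,0,0,0,-4,0.7],[0,0,0,0,0,-1,0.7]]]}}

```text
time_s: 12.55
position: [0.4474, -0.0991, 0.1685]
tcp_rot: [[0.007, 1.0, 0.007], [1.0, -0.007, -0.003], [-0.003, 0.007, -1.0]]
force: [1.0, -0.4, -0.1]
opening: 0.848
```

```bash
python3 - <<'E'
from h import *
Q=lambda u,v:(180+u*270/800,130+(v-175)*60/178)
f=lambda n,l,z:print(n,np.round(plane('top',[Q(*p) for p in l],z)*1000,1).tolist())
f('ring',[(730,257)],.032)
f('yellow head tops',[(42,240),(138,258)],.032)
f('comb ends',[(185,248),(305,217)],.01)
s=readout.read_state();print(s['time_s'],s['position'])
t=capture('top');i=capture('side')
cv2.imwrite('pics/g3.png',np.hstack([cv2.resize(t[120:280,300:460],(400,400)),cv2.resize(i[110:240,300:430],(400,400))]))
E
```

```text
ring [[630.8, -265.1]]
yellow head tops [[645.4, 294.6], [630.2, 214.9]]
comb ends [[641.9, 180.7], [667.4, 81.0]]
12.55 [ 0.44735574 -0.09911555  0.1684762 ]
```

View pics/g3.png

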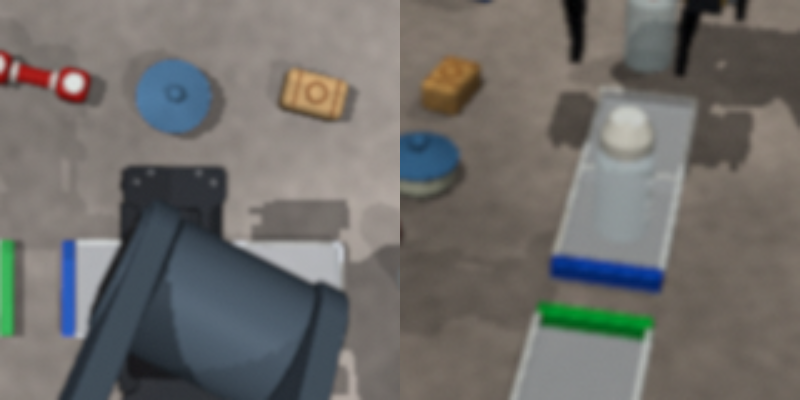

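The bottle stands upright alone in the blue-end compartment (side crop base ~(624,230)). The block's ring mark is at (0.631, −0.264).

{"name": "send_rows", "arguments": {"moves": [[[0,0,0,-3.3,3.6,0,0.8],[0,0,0,-3.3,3.6,0,0.8],[0,0,0,-3.3,3.6,0,0.8],[0,0,0,-3.3,3.6,0,0.8],[0,0,0,-3.1,3.6,0,0.8]]]}}

```text
time_s: 13.15
position: [0.6244, -0.2634, 0.1622]
tcp_rot: [[0.007, 1.0, -0.003], [1.0, -0.007, 0.002], [0.002, -0.003, -1.0]]
force: [0.3, -0.7, -0.8]
opening: 0.902
```

{"name": "send_rows", "arguments": {"moves": [[[0,0,7,0,0,1,0.8],[0,0,6.5,0,0,2,0.8],[0,0,0,0,0,2,0.8],[0,0,0,0,0,1,0.8],[0,0,0,0,0,0,0.8]]]}}

```text
time_s: 13.65
position: [0.6222, -0.2613, 0.1011]
tcp_rot: [[0.24, 0.971, -0.006], [0.971, -0.24, 0.004], [0.002, -0.006, -1.0]]
force: [-0.4, -0.2, 0.7]
opening: 0.898
```

{"name": "send_rows", "arguments": {"moves": [[[0,0,0,-0.1,0.9,1.5,0.8],[0,0,0,0,0,2,0.8],[0,0,0,0,0,1.5,0.8],[0,0,0,0,0,1,0.8],[0,0,0,0,0,0,0.8]]]}}

```text
time_s: 14.15
position: [0.6318, -0.265, 0.0427]
tcp_rot: [[0.24, 0.971, -0.003], [0.971, -0.24, 0.002], [0.001, -0.003, -1.0]]
force: [0.5, 0.5, -0.8]
opening: 0.898
```

{"name": "send_rows", "arguments": {"moves": [[[0,0,0,0,0,1.2,0.8],[0,0,0,0,0,1.2,0.8],[0,0,0,0,0,0.7,0.8],[0,0,0,0,0,0,0.8],[0,0,0,0,0,0,0.8]]]}}

```text
time_s: 14.65
position: [0.6327, -0.2656, 0.0134]
tcp_rot: [[0.24, 0.971, -0.0], [0.971, -0.24, 0.0], [0.0, -0.0, -1.0]]
force: [-0.2, -0.1, -0.4]
opening: 0.899
```

{"name": "send_rows", "arguments": {"moves": [[[0,0,0,0,0,0.4,0.8],[0,0,0,0,0,0,0.2],[0,0,0,0,0,0,0.1],[0,0,0,0,0,0,-0.5],[0,0,0,0,0,0,-1]]]}}

```text
time_s: 15.15
position: [0.6328, -0.2657, 0.0097]
tcp_rot: [[0.24, 0.971, 0.0], [0.971, -0.24, -0.0], [-0.0, 0.0, -1.0]]
force: [-0.3, 0.2, -0.5]
opening: 0.621
```

{"name": "send_rows", "arguments": {"moves": [[[0,0,0,0,0,0,-1],[0,0,0,0,0,0,-1],[0,0,0,0,0,0,-1],[0,0,0,0,0,0,-1],[0,0,0,0,0,0,-1]]]}}

```text
time_s: 15.65
position: [0.6328, -0.2657, 0.0096]
tcp_rot: [[0.24, 0.971, 0.0], [0.971, -0.24, -0.0], [-0.0, 0.0, -1.0]]
force: [0.7, -0.3, 1.2]
opening: 0.455
```

{"name": "send_rows", "arguments": {"moves": [[[0,0,0,0,0,-1,-1],[0,0,0,0,0,-2,-1],[0,0,0,0,0,-3,-1],[0,0,0,0,0,-3,-1],[0,0,0,0,0,-1,-1]]]}}

```text
time_s: 16.15
position: [0.6347, -0.2668, 0.1137]
tcp_rot: [[0.24, 0.971, 0.006], [0.971, -0.24, -0.004], [-0.002, 0.007, -1.0]]
force: [0.5, -0.6, 0.0]
opening: 0.462
```

{"name": "send_rows", "arguments": {"moves": [[[0,0,0,0,-2.5,0,-1],[0,0,0,0,-4.5,0,-1],[0,0,0,-0.2,-4.5,0,-1],[0,0,0,-0.2,-4.5,0,-1],[0,0,0,-0.2,-3.4,0,-1]]]}}

```text
time_s: 16.65
position: [0.4396, -0.223, 0.1092]
tcp_rot: [[0.24, 0.971, -0.003], [0.971, -0.24, 0.002], [0.001, -0.003, -1.0]]
force: [0.2, -0.4, -0.5]
opening: 0.459
```

{"name": "send_rows", "arguments": {"moves": [[[0,0,-7,0,0,0,-1],[0,0,-7,0,0,1,-1],[0,0,0,0,0,2,-1],[0,0,0,0,0,2,-1],[0,0,0,0,0,0,-1]]]}}

```text
time_s: 17.15
position: [0.4413, -0.2237, 0.0576]
tcp_rot: [[-0.002, 1.0, -0.004], [1.0, 0.002, 0.003], [0.003, -0.004, -1.0]]
force: [-1.1, 0.2, -0.3]
opening: 0.452
```

{"name": "send_rows", "arguments": {"moves": [[[0,0,0,-0.4,0.2,1,-1],[0,0,0,0,0,1,-1],[0,0,0,0,0,1,-1],[0,0,0,0,0,0.7,-1],[0,0,0,0,0,0,-1]]]}}

```text
time_s: 17.65
position: [0.4444, -0.2284, 0.0216]
tcp_rot: [[-0.002, 1.0, -0.002], [1.0, 0.002, 0.001], [0.001, -0.002, -1.0]]
force: [-0.0, -0.1, -0.4]
opening: 0.458
```

{"name": "send_rows", "arguments": {"moves": [[[0,0,0,0,0,0.2,-1],[0,0,0,0,0,0.1,-1],[0,0,0,0,0,0.1,-1],[0,0,0,0,0,0,-1],[0,0,0,0,0,0,-1]]]}}

```text
time_s: 18.15
position: [0.445, -0.2289, 0.0187]
tcp_rot: [[-0.002, 1.0, 0.0], [1.0, 0.002, -0.0], [-0.0, 0.0, -1.0]]
force: [-0.4, 0.0, 0.4]
opening: 0.452
```

{"name": "send_rows", "arguments": {"moves": [[[0,0,0,0,0,0.2,-1],[0,0,0,0,0,0.2,-1],[0,0,0,0,0,0.1,-1],[0,0,0,0,0,0.05,-1],[0,0,0,0,0,0,-1]]]}}

```text
time_s: 18.65
position: [0.4449, -0.2288, 0.0129]
tcp_rot: [[-0.002, 1.0, -0.0], [1.0, 0.002, 0.0], [0.0, -0.0, -1.0]]
force: [0.1, -0.3, -0.4]
opening: 0.452
```

{"name": "send_rows", "arguments": {"moves": [[[0,0,0,0,0,0.03,-1],[0,0,0,0,0,0.03,-1],[0,0,0,0,0,0,-1],[0,0,0,0,0,0,-1],[0,0,0,0,0,0,-1]]]}}

```text
time_s: 19.15
position: [0.445, -0.2289, 0.0126]
tcp_rot: [[-0.002, 1.0, 0.0], [1.0, 0.002, -0.0], [-0.0, 0.0, -1.0]]
force: [-0.1, -0.2, 1.8]
opening: 0.453
```

{"name": "send_rows", "arguments": {"moves": [[[0,0,0,0,0,0,0.0],[0,0,0,0,0,0,0.08],[0,0,0,0,0,0,0.08],[0,0,0,0,0,0,0.08],[0,0,0,0,0,0,0.08]]]}}

```text
time_s: 19.65
position: [0.445, -0.2289, 0.0124]
tcp_rot: [[-0.002, 1.0, -0.0], [1.0, 0.002, 0.0], [0.0, -0.0, -1.0]]
force: [-0.1, -1.0, 0.1]
opening: 0.536
```

{"name": "send_rows", "arguments": {"moves": [[[0,0,0,0,0,-0.5,0.08],[0,0,0,0,0,-2,0.08],[0,0,0,0,0,-3,0.08],[0,0,0,0,0,-4,0.08],[0,0,0,0,0,-4,0.08]]]}}

```text
time_s: 20.15
position: [0.4445, -0.2285, 0.1488]
tcp_rot: [[-0.002, 1.0, -0.001], [1.0, 0.002, 0.001], [0.001, -0.001, -1.0]]
force: [0.8, -0.5, -0.3]
opening: 0.538
```

{"name": "send_rows", "arguments": {"moves": [[[0,0,0,2,2.5,-2,0.1],[0,0,0,4.2,2,-1,0.1],[0,0,0,4.5,1.8,0,0.1],[0,0,0,4.5,1.8,0,0.1],[0,0,0,4.5,1.8,0,0.1]]]}}

```text
time_s: 20.65
position: [0.5439, -0.0299, 0.1781]
tcp_rot: [[-0.002, 1.0, 0.001], [1.0, 0.002, -0.0], [-0.0, 0.001, -1.0]]
force: [0.4, 0.1, 0.2]
opening: 0.551
```

{"name": "send_rows", "arguments": {"moves": [[[0,0,0,4.5,1.8,0,0.1],[0,0,0,4.5,1.8,0,0.1],[0,0,0,4.5,1.8,0,0.1],[0,0,0,4.5,1.8,0,0.1],[0,0,0,4.5,1.8,0,0.1]]]}}

```text
time_s: 21.15
position: [0.6332, 0.1955, 0.1777]
tcp_rot: [[-0.002, 1.0, -0.0], [1.0, 0.002, -0.0], [-0.0, -0.0, -1.0]]
force: [0.7, -0.7, -0.4]
opening: 0.548
```

{"name": "send_rows", "arguments": {"moves": [[[0,0,6,4.5,0.5,0,0.1],[0,0,5.5,1,0,1.5,0.1],[0,0,0,0,0,2,0.1],[0,0,0,0,0,2,0.1],[0,0,0,0,0,0,0.1]]]}}

```text
time_s: 21.65
position: [0.6362, 0.2482, 0.1193]
tcp_rot: [[0.197, 0.98, -0.007], [0.98, -0.197, -0.002], [-0.003, -0.007, -1.0]]
force: [-1.2, -0.1, -0.2]
opening: 0.552
```

{"name": "send_rows", "arguments": {"moves": [[[0,0,0,0.7,0.1,1.5,0.1],[0,0,0,0,0,2,0.1],[0,0,0,0,0,2,0.1],[0,0,0,0,0,1.5,0.1],[0,0,0,0,0,0,0.1]]]}}

```text
time_s: 22.15
position: [0.6401, 0.2548, 0.0503]
tcp_rot: [[0.198, 0.98, -0.004], [0.98, -0.198, -0.001], [-0.002, -0.004, -1.0]]
force: [0.4, -0.3, -0.5]
opening: 0.551
```

{"name": "send_rows", "arguments": {"moves": [[[0,0,0,0,0,1.2,0.1],[0,0,0,0,0,1,0.1],[0,0,0,0,0,0.6,0.1],[0,0,0,0,0,0,0.1],[0,0,0,0,0,0,0.1]]]}}

```text
time_s: 22.65
position: [0.6416, 0.2552, 0.0245]
tcp_rot: [[0.197, 0.98, 0.0], [0.98, -0.197, 0.0], [0.0, 0.0, -1.0]]
force: [0.1, 0.7, -0.5]
opening: 0.55
```

{"name": "send_rows", "arguments": {"moves": [[[0,0,0,0,-0.25,1.0,0.1],[0,0,0,0,0,0.6,0.1],[0,0,0,0,0,0.3,0.1],[0,0,0,0,0,0,0.1],[0,0,0,0,0,0,-0.3]]]}}

```text
time_s: 23.15
position: [0.6391, 0.2556, 0.0053]
tcp_rot: [[0.197, 0.98, 0.0], [0.98, -0.197, 0.0], [0.0, -0.0, -1.0]]
force: [0.6, -0.9, 0.4]
opening: 0.51
```

{"name": "send_rows", "arguments": {"moves": [[[0,0,0,0,0,0,-1],[0,0,0,0,0,0,-1],[0,0,0,0,0,0,-1],[0,0,0,0,0,0,-1],[0,0,0,0,0,0,-1]]]}}

```text
time_s: 23.65
position: [0.6392, 0.2556, 0.0057]
tcp_rot: [[0.197, 0.98, 0.0], [0.98, -0.197, 0.0], [0.0, 0.0, -1.0]]
force: [-0.4, -0.0, 0.9]
opening: 0.198
```

{"name": "send_rows", "arguments": {"moves": [[[0,0,0,0,0,0,-1],[0,0,0,0,0,0,-1],[0,0,0,0,0,0,-1],[0,0,0,0,0,0,-1],[0,0,0,0,0,0,-1]]]}}

```text
time_s: 24.15
position: [0.6392, 0.2556, 0.0057]
tcp_rot: [[0.197, 0.98, 0.0], [0.98, -0.197, 0.0], [0.0, 0.0, -1.0]]
force: [0.3, -0.6, 1.5]
opening: 0.197
```

{"name": "send_rows", "arguments": {"moves": [[[0,0,0,0,0,-1,-1],[0,0,0,0,0,-2,-1],[0,0,0,0,0,-3,-1],[0,0,0,0,0,-3,-1],[0,0,0,0,0,-1,-1]]]}}

```text
time_s: 24.65
position: [0.6409, 0.2562, 0.1092]
tcp_rot: [[0.197, 0.98, 0.006], [0.98, -0.197, 0.001], [0.003, 0.005, -1.0]]
force: [-0.1, 0.2, -0.8]
opening: 0.199
```

{"name": "send_rows", "arguments": {"moves": [[[0,0,0,-2.0,-1.5,0,-1],[0,0,0,-3.6,-3,0,-1],[0,0,0,-3.6,-3,0,-1],[0,0,0,-3.6,-3,0,-1],[0,0,0,-3.6,-3,0,-1]]]}}

```text
time_s: 25.15
position: [0.4721, 0.1207, 0.1051]
tcp_rot: [[0.197, 0.98, -0.001], [0.98, -0.197, -0.0], [-0.0, -0.001, -1.0]]
force: [-0.2, -1.0, -1.1]
opening: 0.198
```

{"name": "send_rows", "arguments": {"moves": [[[0,0,-6,-2.5,-2.2,0,-1],[0,0,-5.4,0,0,1,-1],[0,0,0,0,0,2,-1],[0,0,0,0,0,1.5,-1],[0,0,0,0,0,0,-1]]]}}

```text
time_s: 25.65
position: [0.446, 0.1012, 0.0589]
tcp_rot: [[0.0, 1.0, -0.005], [1.0, -0.0, 0.0], [0.0, -0.005, -1.0]]
force: [-0.4, -0.3, -0.4]
opening: 0.197
```

```bash
python3 - <<'E'
from h import *
s=readout.read_state();print(s['time_s'],s['position'],np.round(s['tcp_rot'],3).tolist())
i=capture('side')
cv2.imwrite('pics/g4.png',cv2.resize(i[150:310,310:440],(487,600)))
E
```

```text
25.65 [0.4460439  0.10120233 0.05887066] [[0.0, 1.0, -0.005], [1.0, -0.0, 0.0], [0.0, -0.005, -1.0]]
```

View pics/g4.png

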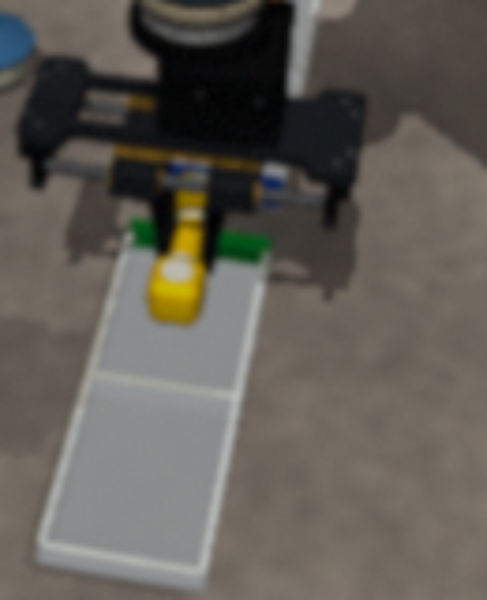

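The rattle hangs level and lengthwise over the green-end compartment (near head at ~(178,290)). Lowering it now.

{"name": "send_rows", "arguments": {"moves": [[[0,0,0,0,0,1,-1],[0,0,0,0,0,1,-1],[0,0,0,0,0,1,-1],[0,0,0,0,0,0.7,-1],[0,0,0,0,0,0,-1]]]}}

```text
time_s: 26.2
position: [0.447, 0.1014, 0.0224]
tcp_rot: [[-0.0, 1.0, -0.002], [1.0, 0.0, 0.0], [0.0, -0.002, -1.0]]
force: [-0.7, 0.4, -0.6]
opening: 0.195
```

{"name": "send_rows", "arguments": {"moves": [[[0,0,0,0,0,0.2,-1],[0,0,0,0,0,0.1,-1],[0,0,0,0,0,0.1,-1],[0,0,0,0,0,0,-1],[0,0,0,0,0,0,-1]]]}}

```text
time_s: 26.7
position: [0.4479, 0.1013, 0.0196]
tcp_rot: [[-0.0, 1.0, 0.0], [1.0, 0.0, -0.0], [-0.0, 0.0, -1.0]]
force: [-0.5, 0.5, -0.9]
opening: 0.192
```

{"name": "send_rows", "arguments": {"moves": [[[0,0,0,0,-0.25,0.3,-1],[0,0,0,0,0,0.3,-1],[0,0,0,0,0,0.2,-1],[0,0,0,0,0,0.2,-1],[0,0,0,0,0,0,-1]]]}}

```text
time_s: 27.2
position: [0.4452, 0.1013, 0.0091]
tcp_rot: [[-0.0, 1.0, -0.0], [1.0, 0.0, 0.0], [0.0, -0.0, -1.0]]
force: [-0.8, 0.2, -0.4]
opening: 0.198
```

{"name": "send_rows", "arguments": {"moves": [[[0,0,0,0,0,0.05,-1],[0,0,0,0,0,0.05,-1],[0,0,0,0,0,0.03,-1],[0,0,0,0,0,0,-1],[0,0,0,0,0,0,-1]]]}}

```text
time_s: 27.7
position: [0.4453, 0.1013, 0.0086]
tcp_rot: [[-0.0, 1.0, 0.0], [1.0, 0.0, 0.0], [0.0, 0.0, -1.0]]
force: [-0.4, 0.4, 6.2]
opening: 0.199
```

{"name": "send_rows", "arguments": {"moves": [[[0,0,0,0,0,-0.03,-0.4],[0,0,0,0,0,0,-0.2],[0,0,0,0,0,0,0],[0,0,0,0,0,0,0],[0,0,0,0,0,0,0]]]}}

```text
time_s: 28.2
position: [0.4452, 0.1013, 0.0083]
tcp_rot: [[-0.0, 1.0, -0.0], [1.0, 0.0, 0.0], [0.0, -0.0, -1.0]]
force: [0.2, -0.1, 0.0]
opening: 0.484
```

{"name": "send_rows", "arguments": {"moves": [[[0,0,0,0,0,-0.3,0],[0,0,0,0,0,-1,0],[0,0,0,0,0,-3,0],[0,0,0,0,0,-4,0],[0,0,0,0,0,-4,0]]]}}

```text
time_s: 28.7
position: [0.4446, 0.1013, 0.1331]
tcp_rot: [[-0.0, 1.0, -0.001], [1.0, 0.0, 0.0], [0.0, -0.001, -1.0]]
force: [0.9, 1.2, -0.5]
opening: 0.499
```

{"name": "send_rows", "arguments": {"moves": [[[0,0,0,0.5,3,0,0],[0,0,0,0.7,4.5,0,0],[0,0,0,0.7,4.5,0,0],[0,0,0,0.7,4.5,0,0],[0,0,0,0.5,4.3,0,0]]]}}

```text
time_s: 29.2
position: [0.6548, 0.1329, 0.1327]
tcp_rot: [[-0.001, 1.0, 0.001], [1.0, 0.001, 0.0], [0.0, 0.001, -1.0]]
force: [0.4, -0.6, -0.7]
opening: 0.499
```

{"name": "send_rows", "arguments": {"moves": [[[0,0,-7.5,0,0,0,0],[0,0,-7.5,0,0,1.5,0],[0,0,0,0,0,2,0],[0,0,0,0,0,2,0],[0,0,0,0,0,0,0]]]}}

```text
time_s: 29.7
position: [0.6505, 0.1323, 0.0742]
tcp_rot: [[-0.259, 0.966, -0.007], [0.966, 0.259, -0.0], [0.001, -0.006, -1.0]]
force: [-0.7, 0.5, -0.2]
opening: 0.498
```

{"name": "send_rows", "arguments": {"moves": [[[0,0,0,0,0.2,1.5,0],[0,0,0,0,0,1.5,0],[0,0,0,0,0,1.2,0],[0,0,0,0,0,0.8,0],[0,0,0,0,0,0,0]]]}}

```text
time_s: 30.2
position: [0.654, 0.1328, 0.0248]
tcp_rot: [[-0.259, 0.966, -0.003], [0.966, 0.259, -0.0], [0.001, -0.003, -1.0]]
force: [-1.1, -0.1, -0.5]
opening: 0.504
```

{"name": "send_rows", "arguments": {"moves": [[[0,0,0,0,0,0.3,0],[0,0,0,0,0,0.2,0],[0,0,0,0,0,0.1,0],[0,0,0,0,0,0,0],[0,0,0,0,0,0,0]]]}}

```text
time_s: 30.7
position: [0.6554, 0.1329, 0.0208]
tcp_rot: [[-0.259, 0.966, 0.001], [0.966, 0.259, 0.0], [-0.0, 0.001, -1.0]]
force: [-0.3, -0.8, -0.9]
opening: 0.495
```

{"name": "send_rows", "arguments": {"moves": [[[0,0,0,0,0,0.8,0],[0,0,0,0,0,0.6,0],[0,0,0,0,0,0.3,0],[0,0,0,0,0,0,0],[0,0,0,0,0,0,0]]]}}

```text
time_s: 31.2
position: [0.6551, 0.1329, 0.0032]
tcp_rot: [[-0.259, 0.966, -0.0], [0.966, 0.259, 0.0], [0.0, -0.0, -1.0]]
force: [-0.3, -0.9, -0.6]
opening: 0.5
```

{"name": "send_rows", "arguments": {"moves": [[[0,0,0,0,0,0,-0.3],[0,0,0,0,0,0,-1],[0,0,0,0,0,0,-1],[0,0,0,0,0,0,-1],[0,0,0,0,0,0,-1]]]}}

```text
time_s: 31.7
position: [0.6554, 0.1329, 0.0037]
tcp_rot: [[-0.259, 0.966, 0.001], [0.966, 0.259, 0.0], [-0.0, 0.0, -1.0]]
force: [0.6, 0.9, 0.2]
opening: 0.293
```

{"name": "send_rows", "arguments": {"moves": [[[0,0,0,0,0,0,-1],[0,0,0,0,0,0,-1],[0,0,0,0,0,-1,-1],[0,0,0,0,0,-2,-1],[0,0,0,0,0,-3,-1]]]}}

```text
time_s: 32.2
position: [0.6535, 0.1328, 0.0626]
tcp_rot: [[-0.259, 0.966, -0.005], [0.966, 0.259, -0.0], [0.001, -0.004, -1.0]]
force: [0.1, -0.2, -0.5]
opening: 0.293
```

{"name": "send_rows", "arguments": {"moves": [[[0,0,0,1.4,-1.7,-3,-1],[0,0,0,2.8,-3.4,-1,-1],[0,0,0,2.8,-3.4,0,-1],[0,0,0,2.8,-3.4,0,-1],[0,0,0,2.8,-3.4,0,-1]]]}}

```text
time_s: 32.7
position: [0.4733, 0.2154, 0.1044]
tcp_rot: [[-0.258, 0.966, 0.001], [0.966, 0.258, 0.0], [0.0, 0.001, -1.0]]
force: [1.4, 0.5, 0.6]
opening: 0.294
```

{"name": "send_rows", "arguments": {"moves": [[[0,0,7.5,2.2,-2.5,0,-1],[0,0,7.5,0,0,1,-1],[0,0,0,0,0,2,-1],[0,0,0,0,0,2,-1],[0,0,0,0,0,0,-1]]]}}

```text
time_s: 33.2
position: [0.4434, 0.2294, 0.0522]
tcp_rot: [[-0.001, 1.0, -0.004], [1.0, 0.001, -0.001], [-0.001, -0.004, -1.0]]
force: [0.6, -0.3, -0.1]
opening: 0.298
```

```bash
python3 - <<'E'
from h import *
s=readout.read_state();print(s['time_s'],s['position'],np.round(s['tcp_rot'],3).tolist())
i=capture('side')
cv2.imwrite('pics/g5.png',cv2.resize(i[180:310,300:430],(600,600)))
E
```

```text
33.2 [0.44340722 0.22942126 0.05224161] [[-0.001, 1.0, -0.004], [1.0, 0.001, -0.001], [-0.001, -0.004, -1.0]]
```

View pics/g5.png

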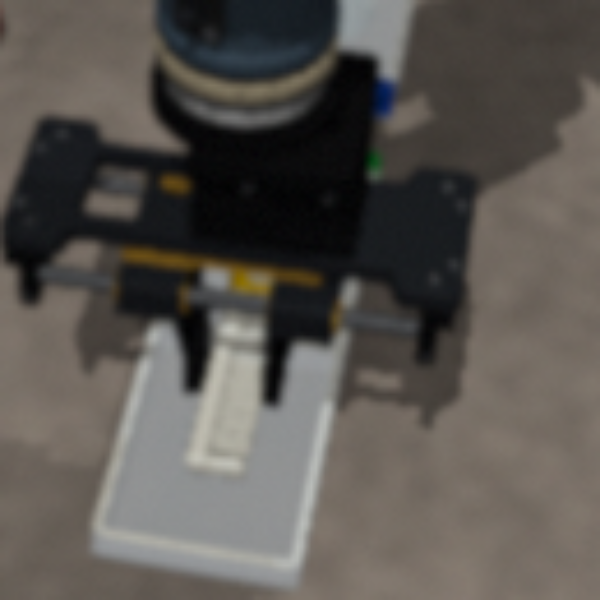

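The comb hangs level and lengthwise over the plain compartment (near end at ~(215,465)). Lowering it now.

{"name": "send_rows", "arguments": {"moves": [[[0,0,0,0,0,1,-1],[0,0,0,0,0,1,-1],[0,0,0,0,0,0.8,-1],[0,0,0,0,0,0.5,-1],[0,0,0,0,0,0,-1]]]}}

```text
time_s: 33.75
position: [0.4445, 0.2296, 0.0197]
tcp_rot: [[-0.0, 1.0, -0.002], [1.0, 0.0, -0.0], [-0.0, -0.002, -1.0]]
force: [0.7, -0.2, 0.0]
opening: 0.292
```

{"name": "send_rows", "arguments": {"moves": [[[0,0,0,0,0,0.3,-1],[0,0,0,0,0,0.1,-1],[0,0,0,0,0,0,-1],[0,0,0,0,0,0,-1],[0,0,0,0,0,0,-1]]]}}

```text
time_s: 34.25
position: [0.4451, 0.2298, 0.0166]
tcp_rot: [[-0.0, 1.0, 0.0], [1.0, 0.0, 0.0], [0.0, 0.0, -1.0]]
force: [0.1, 0.7, 0.8]
opening: 0.297
```

{"name": "send_rows", "arguments": {"moves": [[[0,0,0,0,0,0.3,-1],[0,0,0,0,0,0.3,-1],[0,0,0,0,0,0.2,-1],[0,0,0,0,0,0.1,-1],[0,0,0,0,0,0,-1]]]}}

```text
time_s: 34.75
position: [0.4448, 0.2297, 0.0072]
tcp_rot: [[-0.0, 1.0, -0.0], [1.0, 0.0, -0.0], [-0.0, -0.0, -1.0]]
force: [-0.5, -0.2, -0.1]
opening: 0.293
```

{"name": "send_rows", "arguments": {"moves": [[[0,0,0,0,0,0.05,-1],[0,0,0,0,0,0.03,-1],[0,0,0,0,0,0,-1],[0,0,0,0,0,0,-1],[0,0,0,0,0,0,-1]]]}}

```text
time_s: 35.25
position: [0.445, 0.2297, 0.0067]
tcp_rot: [[-0.0, 1.0, 0.0], [1.0, 0.0, 0.0], [0.0, 0.0, -1.0]]
force: [-0.2, -0.9, 0.0]
opening: 0.289
```

Release, rise, then move clear. The arm needs to leave the view for the last check, so I'll go up and out beyond the trays.

{"name": "send_rows", "arguments": {"moves": [[[0,0,0,0,0,0,-0.3],[0,0,0,0,0,0,-0.1],[0,0,0,0,0,0,-0.1],[0,0,0,0,0,0,-0.1],[0,0,0,0,0,0,-0.1]]]}}

```text
time_s: 35.75
position: [0.445, 0.2297, 0.0067]
tcp_rot: [[-0.0, 1.0, 0.0], [1.0, 0.0, 0.0], [0.0, 0.0, -1.0]]
force: [-0.2, -0.1, -0.3]
opening: 0.451
```

{"name": "send_rows", "arguments": {"moves": [[[0,0,0,0,0,-0.5,-0.1],[0,0,0,0,0,-3,-0.1],[0,0,0,0,0,-4,-0.1],[0,0,0,0,0,-4,-0.1],[0,0,0,0,0,-4,-0.1]]]}}

```text
time_s: 36.25
position: [0.4444, 0.2296, 0.1634]
tcp_rot: [[-0.0, 1.0, -0.0], [1.0, 0.0, -0.0], [-0.0, -0.0, -1.0]]
force: [0.3, -0.2, 1.0]
opening: 0.451
```

{"name": "send_rows", "arguments": {"moves": [[[0,0,0,3,-0.5,-2,-0.1],[0,0,0,4.5,-0.5,-1,-0.1],[0,0,0,4.5,-1,0,-0.1],[0,0,0,4.5,-1,0,-0.1],[0,0,0,4.5,-1,0,-0.1]]]}}

```text
time_s: 36.75
position: [0.4041, 0.4412, 0.1923]
tcp_rot: [[-0.0, 1.0, 0.0], [1.0, 0.0, 0.0], [0.0, 0.0, -1.0]]
force: [0.1, 0.4, -0.1]
opening: 0.45
```

{"name": "send_rows", "arguments": {"moves": [[[0,0,0,4.5,-2,0,-0.1],[0,0,0,4.5,-2,0,-0.1],[0,0,0,4,-3,0,-0.1],[0,0,0,2,-3,0,-0.1],[0,0,0,0,0,0,-0.1]]]}}

```text
time_s: 37.25
position: [0.2998, 0.5921, 0.1915]
tcp_rot: [[-0.006, 1.0, -0.002], [1.0, 0.006, 0.0], [0.0, -0.002, -1.0]]
force: [-0.1, -0.5, -0.2]
opening: 0.451
```

```bash
python3 - <<'E'
from h import *
s=readout.read_state();print(s['time_s'],s['position'])
t=capture('top');i=capture('side')
cv2.imwrite('pics/g6.png',np.vstack([cv2.resize(t[120:280,130:510],(800,337)),np.hstack([cv2.resize(i[110:310,250:450],(260,260)),cv2.resize(i[130:230,330:430],(260,260)),cv2.resize(i[200:320,310:430],(280,260))])]))
for n,z in dict(block=.032,rattle_yellow=.023,comb=.013,tray_blue=.012,tray_green=.012).items():
    for d in regions_of('top',n)[:2]: print(n,round(d['p'],2),d['mask'].sum(),np.round(rect('top',d['mask'],z),1))
for n in('bottle_white','bottle_red','rattle_red','dish'):
    print(n,[(round(d['p'],2),np.round(d['location'],3).tolist()) for d in spot_in('side',n)][:2])
E
```

```text
37.25 [0.29981925 0.59211358 0.191494  ]
block 0.64 430 [ 442.5 -223.7   61.9   40.2   90. ]
rattle_yellow 0.67 484 [444.2 102.5 110.7  31.1 -89.8]
rattle_yellow 0.41 624 [ 455.1 -384.6   85.8   48.1   89.8]
comb 0.73 439 [442.1 229.5 105.9  24.3 -89.7]
tray_blue 0.81 3454 [ 443.9 -159.   274.6   93.5   89.3]
bottle_white [(0.82, [0.444, -0.082, 0.066])]
bottle_red [(0.79, [0.458, -0.356, 0.064]), (0.46, [0.461, 0.185, 0.012])]
rattle_red [(0.6, [0.652, 0.019, 0.029])]
dish [(0.57, [0.629, -0.108, 0.035])]
```

View pics/g6.png

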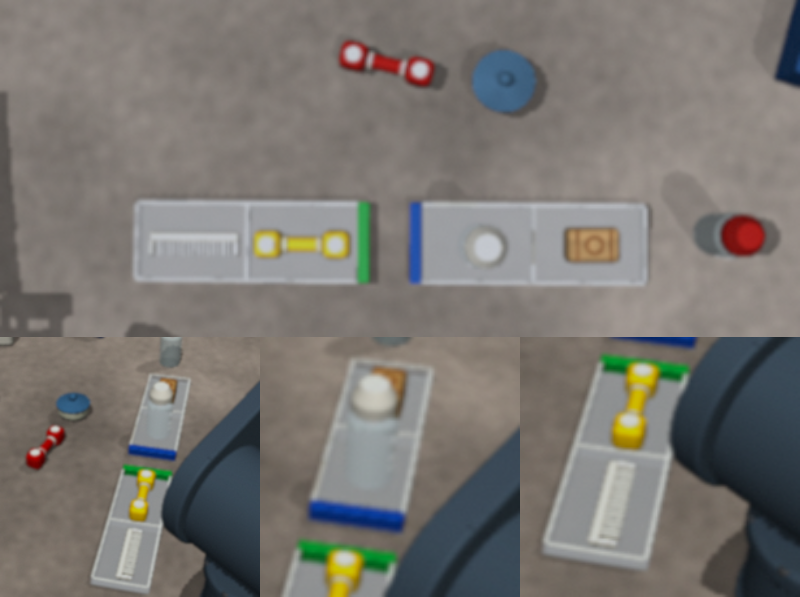

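The final picture shows everything in place:
- The comb is at (193,243) and the yellow rattle at (301,244), both lengthwise in the green-ended tray.
- The bottle is upright at (487,247), where the cap's height explains its apparent offset. The block is at (592,244).
- The red rattle, dish and red bottle look where they were.

Handing in.

```bash
python3 -c "
from rig import *
print(bot.hand_in())"
```

```text
the job is handed in; nothing more can be done
None
```

Both kits are made up and the job is handed in, at about 38 s of the 120 s allowed. I placed things in the order asked: bottle upright beside the blue end, block in the other compartment, yellow rattle beside the green end, comb in the other.

- **Bottle:** I lowered it in small steps until its weight came off the gripper, then let go. The side view shows it upright, and it was released at about the middle of its compartment.
- **Block, rattle and comb:** in the final top-camera picture they lie flat, square to the trays, within about 4 mm of their compartment centres. The block's reading is furthest off, about 3–4 mm along the tray. The visible side of the block biases that reading, so part of it may not be real.
- **Things left alone:** the red bottle, red rattle and dish read within about 4 mm of their first positions, which is the networks' own accuracy.
- **Forces and clearance:** the highest wrist force reading was about 6 N, when the rattle touched the tray floor. The arm ended clear of everything.
- **Disagreements:** the network put the white bottle 16 mm along y from where I released it, because it reports the middle of the visible side. It also gave some false hits: a second "yellow rattle" near the red bottle and a second "red bottle" in the green-ended tray. I discounted all of these against the pictures. In the last pictures it did not report the green-ended tray, so I used its earlier measured position.

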